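# Swap the wrong jar in a reagent kit

### The arm

A 7-joint arm with a two-finger parallel gripper is mounted at the origin on the work surface. World frame = base frame: x ahead of the robot, y to its left, z up, the work surface at z = 0. Lengths are in m, angles in rad, forces in N, time in s.
With the tool pointing down it reaches from about 0.425 to 0.95 m from the base axis. Payload 4.7 kg.
Tool frame: the origin (TCP) lies on the centre line of the jaws, within the pads' length; the fingertips stand robot.nose_length ahead of it and the grasp point (between the pads) lies 8 mm behind it (robot.nose_length is the distance from the TCP to the fingertips, in m); z points along the fingers, x is the direction in which the jaws open and shut, and the axes are right-handed (so a half turn about z gives the same grasp; the last joint's range is limited). The gripper opens to 85 mm and grips with 20 to 120 N. Pads are 22 mm wide; open, the fingers measure 114 mm over their backs; the gripper's body (76 mm by 85 mm) begins 54 mm behind the grasp point. The pads swing forward as they close: fully open they stand 13 mm farther back than shut.
Start: joints at [1.199, 0.469, -0.049, 1.532, 0.024, 1.141, -0.082], TCP at [0.227, -0.636, 0.242] pointing down, gripper open.
Joint ranges: [-2.59, 2.59], [-0.33, 1.99], [-1.39, 1.29], [0.1, 2.45], [-1.04, 4.18], [0.21, 1.99], [-2.66, 2.66]. Speed limits (rad/s): [2.57, 2.57, 3.14, 3.14, 3.14, 3.14, 3.14].

### API

Orientations are given as [roll, pitch, yaw] about the fixed x, y, z axes, in that order (R = Rz(yaw) Ry(pitch) Rx(roll)).
In Python, from plant import robot gives the robot as it stands. Calls block until the motion is done:
- robot.goto(position, orientation): joint-space move of the TCP to a pose.
- robot.move_straight(position, vel=0.15, attitude=None, contact_N=None): straight line of the TCP; attitude=None keeps the orientation; vel is the mean speed in m/s. With contact_N (N) it stops when the force on the tool has changed by that much, and returns True; else False.
- robot.move_joints(angles): joint-space move.
- robot.grip(opening, strength=None): opening from 0.0 (shut) to 1.0 (fully open); strength is the grip in N (None keeps the last); returns when the fingers have stopped.
- robot.sleep(seconds).
- robot.inverse_kinematics(position, orientation): joint angles nearest the present ones, or None.
- robot.sense(): the state.
- robot.grab_frame(name): name is "side" or "top"; returns a dict with "image" (420x560x3 uint8, red, green, blue), "range_z" (420x560 float32, m along the optical axis (not along the pixel's ray), 0 where there is no reading), "fx", "fy", "cx", "cy" (pixels), "R" (3x3) and "t" (3): a world point X has camera coordinates R X + t. Camera axes: x right, y down, z forward; pixel columns grow to the right and rows downward; lengths in m; the calibration is good to about 2 mm. A picture is of the moment at which its call begins.
A pose or a line that the arm cannot do raises robot.IKError and nothing moves.
- robot.close_job(): hands the job in, once; it reports no verdict.
The state is a dict: "t": time; "joint_pos": joint angles; "joint_velocities": joint speeds; "effort": joint torques, N m; "tcp_pos": TCP position; "tcp_rot": TCP orientation; "wrist_force": force on the tool from outside, world axes, zero at the start; "torque": the same for the moment, N m; "opening": opening from 0.0 (shut) to 1.0 (fully open).
Only numpy, scipy, OpenCV 4.12 (cv2) and the standard library are available. Lean on these libraries where they do the work, as an engineer would, in place of code of your own. Each camera call takes 0.05 s, during which the arm holds its last target.

### The job

The round reagent holder should carry three identical slim tall bottles, but a squat jar has been put in one of its cups. Stand the squat jar from the round holder upright in the open white returns box. Take the matching slim tall bottle from the straight three-cup stock stand and stand it, fully down, in the cup of the round holder that the jar came from. Let go of both.

Things in the scene. Friction and masses are not known exactly. Their poses are not given: they have to be found in the camera images.
- wrong_jar: The wrong part: squat white jar, blue full-width cap; 62 mm tall, body 38 mm diameter, cap 40 mm over the top 22 mm; 63-117 g. Starts upright in one cup of kit_holder, about centred. (An identical jar in the stock stand is not meant.) Origin: centre of underside, z up.
- right_bottle: The correct part: slim white bottle 95 mm tall, body 32 mm diameter, tapering to a neck above 54 mm; blue cap 26 mm diameter, 65 to 95 mm above the underside; 56-104 g. Starts upright in any of the stock stand's 3 cups (a row, 85 mm apart, cups as in kit_holder); other jars, 40 mm wide, 62 and 95 mm tall, fill the rest. Origin: centre of underside, z up; x lies along the stand's row at the start.
- kit_holder: Fixed round holder: disc 208 mm diameter; 3 grey cups, centres 62 mm from its middle, 120 degrees apart; inside 48 mm diameter at the floor, 58 at the rim (64 outside); floor 14, rim 40 mm above the bench. Origin: middle of the disc, on the bench, z up. +x points to the wrong jar's cup at (62, 0) mm; cups at (-31, +-54) hold slim bottles. Low knob in the middle, top 22 mm. Any yaw.
- returns_box: Open white returns box fixed to the bench, empty: outside 170 mm (its x) by 150 mm (its y), 35 mm high, walls and floor 4 mm. Origin: centre of its underside on the bench, z up. It stands on one side of the round holder, the stock stand on the other; which side varies.
Mind the look-alikes: they are no part of the job. Leave any brown look-alike of the returns_box alone.

How it is judged:
At the end, for the whole second after the job is handed in: The squat jar stands upright (10 degrees) and still on the floor of the returns box; the slim stock bottle stands upright (10 degrees), still and fully down (6 mm) in the round holder's cup that the jar came from, within 12 mm of its centre along each holder axis (x of wrong_jar in the frame of returns_box between -0.067 and 0.067 m and y of wrong_jar in the frame of returns_box between -0.057 and 0.057 m and z of wrong_jar in the frame of returns_box between -0.002 and 0.012 m and angle between each of wrong_jar, right_bottle's own z axis and vertical below 0.17 rad and linear speed of each of wrong_jar, right_bottle below 0.02 m/s and x of right_bottle in the frame of kit_holder between 0.05 and 0.074 m and y of right_bottle in the frame of kit_holder between -0.012 and 0.012 m and z of right_bottle in the frame of kit_holder between 0.008 and 0.02 m); the robot touches nothing.
It also fails if it takes over 58 s, if anything falls off the work surface, if the arm or the gripper's body presses on something with over 40 N, if the wrist force passes 120 N, or if a joint passes its speed limit or range.

## Working session

There is one attempt and no reset: what is moved stays moved. The work goes in short steps, each a Python script; the robot and the scene stay as the last script left them, time stands still between calls to the robot, and variables do not carry over. Pictures are saved under pics/ and viewed, and the job is handed in when it is done.

```bash
mkdir -p pics; ls
python3 - <<'E'
from plant import robot
import cv2,numpy as np,pickle
print(robot.nose_length)
fs={}
for n in("top","side"):
    f=robot.grab_frame(n);fs[n]=f
    cv2.imwrite(f"pics/{n}0.png",f["image"][:,:,::-1])
    print(n,f["fx"],f["fy"],f["cx"],f["cy"],-f["R"].T@f["t"],f["R"].round(3).tolist())
pickle.dump(fs,open("f0.pkl","wb"))
s=robot.sense();print({k:np.round(v,3) for k,v in s.items()})
E
```

```text
pics
0.011
top 380.46786772415544 380.46786772415544 284.6882440316948 206.27578011955896 [ 0.41323821 -0.01421327  0.82173571] [[0.008, -1.0, 0.003], [-0.996, -0.008, -0.089], [0.089, -0.003, -0.996]]
side 430.4349742203651 430.4349742203651 280.54346634573164 210.85509075644748 [0.330002   0.63520672 0.64440341] [[-0.973, -0.231, -0.009], [-0.154, 0.676, -0.721], [0.173, -0.7, -0.693]]
{'t': np.float64(0.1), 'joint_pos': array([ 1.199,  0.469, -0.049,  1.534,  0.024,  1.141, -0.082]), 'joint_velocities': array([ 0.002, -0.003,  0.001, -0.003, -0.001,  0.   , -0.001]), 'effort': array([ 0.0000e+00, -5.1151e+01, -4.7000e-02, -2.3839e+01,  1.1000e-02,
        4.0000e-03, -0.0000e+00]), 'tcp_pos': array([ 0.227, -0.635,  0.241]), 'tcp_rot': array([ 3.142e+00,  2.000e-03, -1.228e+00]), 'wrist_force': array([-0.341,  0.509, -0.122]), 'torque': array([ 0.021, -0.047, -0.009]), 'opening': np.float64(0.999)}
```

View pics/top0.png

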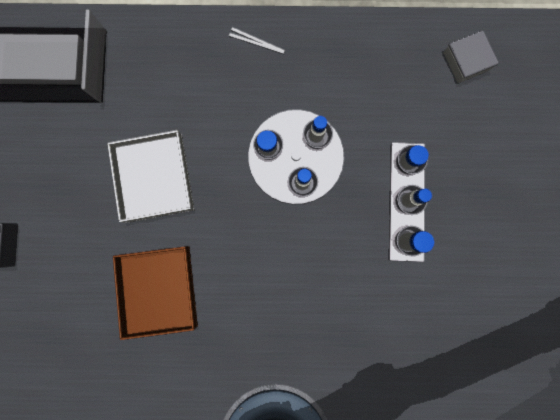

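View pics/side0.png

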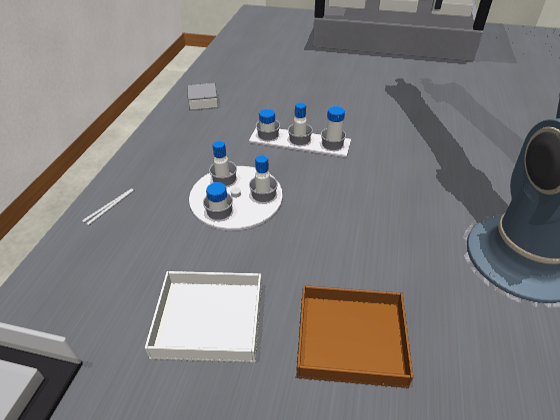

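The top image shows three items in the round holder: a squat jar with a wide cap at (267,141) and slim bottles at (319,125) and (304,177). The side view agrees, with the jar at (217,193). The stock stand, from far to near in the top image, has a short jar at (418,156), a slim bottle at (424,196) and a tall wide jar at (423,241). In the side view they are at (267,123), (300,118) and (335,120). The middle one has the narrow cap and the taper, so it is the right bottle. The white box is at (150,176) and the brown one, which I'll leave alone, is at (155,292). Next I'll enlarge a crop to confirm and measure.

```bash
cat > h.py <<'E'
import numpy as np,cv2
def cloud(f):
    z=f["range_z"].astype(float);v,u=np.mgrid[:z.shape[0],:z.shape[1]]
    P=np.stack([(u-f["cx"])/f["fx"]*z,(v-f["cy"])/f["fy"]*z,z],-1)
    W=(P-f["t"])@f["R"]; W[z<=0]=np.nan
    return W
def circ(p):
    A=np.c_[2*p,np.ones(len(p))];s=np.linalg.lstsq(A,(p**2).sum(1),rcond=None)[0]
    return s[:2],np.sqrt(s[2]+s[:2]@s[:2])
def project(f,X):
    c=np.asarray(X)@f["R"].T+f["t"]
    return np.c_[f["fx"]*c[:,0]/c[:,2]+f["cx"],f["fy"]*c[:,1]/c[:,2]+f["cy"]]
E
python3 - <<'E'
import pickle;from h import *
fs=pickle.load(open("f0.pkl","rb"))
a=cv2.resize(fs["top"]["image"][100:270,240:440],(800,680))[:600,:,::-1];cv2.imwrite("pics/c1.png",cv2.resize(fs["top"]["image"][100:250,240:440],(800,600),interpolation=cv2.INTER_CUBIC)[:,:,::-1])
cv2.imwrite("pics/c2.png",cv2.resize(fs["side"]["image"][90:233,175:365],(798,600),interpolation=cv2.INTER_CUBIC)[:,:,::-1])
for n,f in fs.items():
    W=cloud(f);im=f["image"].astype(int);r,g,b=im[...,0],im[...,1],im[...,2]
    print(n,"bench z",np.nanmedian(W[...,2]))
    blue=((b-r>80)&(b>100)&(W[...,1]<0.45)).astype(np.uint8)
    k,l,st,c=cv2.connectedComponentsWithStats(blue)
    for i in range(1,k):
        if st[i,4]<40: continue
        p=W[l==i];p=p[np.isfinite(p[:,2])];zt=np.percentile(p[:,2],95)
        q=p[abs(p[:,2]-zt)<.006]
        lo,hi=q.min(0),q.max(0);cc,rr=cv2.minEnclosingCircle(q[:,:2].astype(np.float32)*1000)
        print(" blue px",c[i].round(),"ztop",zt.round(3),"n",len(q),"ctr",((lo+hi)/2)[:2].round(3),"med",np.median(q,0)[:2].round(3),"mec",np.round(cc,1),round(rr,1))
    wh=((im.min(-1)>120)&(W[...,2]<0.06)&(W[...,2]>-0.02)).astype(np.uint8)
    k,l,st,c=cv2.connectedComponentsWithStats(wh)
    for i in range(1,k):
        if st[i,4]<800: continue
        p=W[l==i];p=p[np.isfinite(p[:,2])]
        hull=cv2.convexHull(p[:,:2].astype(np.float32))[:,0]
        print(" white px",c[i].round(),st[i].tolist(),"z",np.percentile(p[:,2],[5,50,95]).round(3),"rect",cv2.minAreaRect(p[:,:2].astype(np.float32)),"mec",cv2.minEnclosingCircle(hull),"circ",circ(hull.astype(float)))
E
```

```text
top bench z 1.7401503532345853e-05
 blue px [320. 122.] ztop 0.11 n 136 ctr [ 0.64  -0.083] med [ 0.64  -0.083] mec [641.2 -82.1] 13.1
 blue px [266. 140.] ztop 0.077 n 300 ctr [0.613 0.021] med [0.613 0.022] mec [613.5  21.8] 19.7
 blue px [418. 154.] ztop 0.078 n 295 ctr [ 0.586 -0.281] med [ 0.586 -0.281] mec [ 586.2 -281.7] 20.1
 blue px [304. 175.] ztop 0.11 n 142 ctr [ 0.537 -0.053] med [ 0.537 -0.052] mec [536.7 -52.9] 12.9
 blue px [425. 195.] ztop 0.111 n 139 ctr [ 0.501 -0.281] med [ 0.501 -0.28 ] mec [ 500.4 -280.3] 12.9
 blue px [423. 241.] ztop 0.111 n 348 ctr [ 0.413 -0.275] med [ 0.414 -0.275] mec [ 413.5 -275. ] 20.2
 white px [38. 56.] [0, 34, 78, 45, 3355] z [0.042 0.044 0.046] rect ((0.7985293865203857, 0.5125926733016968), (0.16729725897312164, 0.09856553375720978), 89.96717834472656) mec ((0.7992575168609619, 0.5138226747512817), 0.09512972831726074) circ (array([0.80095907, 0.510094  ]), np.float64(0.08572776749390708))
 white px [295. 158.] [248, 109, 96, 95, 5098] z [0.007 0.01  0.021] rect ((0.597618043422699, -0.03838495910167694), (0.20940527319908142, 0.20
[... 2385 characters left out ...]
5837, -0.34545437]), np.float64(0.18556555791009344))
 white px [461. 238.] [438, 182, 51, 139, 1207] z [-0.003 -0.001  0.001] rect ((0.11155536770820618, -0.012076929211616516), (0.06323779374361038, 0.3605457544326782), 4.858591079711914) mec ((0.1266193687915802, -0.010796420276165009), 0.1811053603887558) circ (array([0.28498832, 0.01168657]), np.float64(0.22576510613573025))
 white px [ 12. 384.] [0, 360, 37, 60, 1252] z [0.043 0.045 0.047] rect ((0.7645117044448853, 0.4557403326034546), (0.04866497218608856, 0.09487945586442947), 37.937469482421875) mec ((0.7819701433181763, 0.469328910112381), 0.04755764082074165) circ (array([0.77812366, 0.46721838]), np.float64(0.04026959818404685))
```

```bash
sleep 1; ls pics
```

```text
c1.png
c2.png
side0.png
top0.png
```

View pics/c2.png

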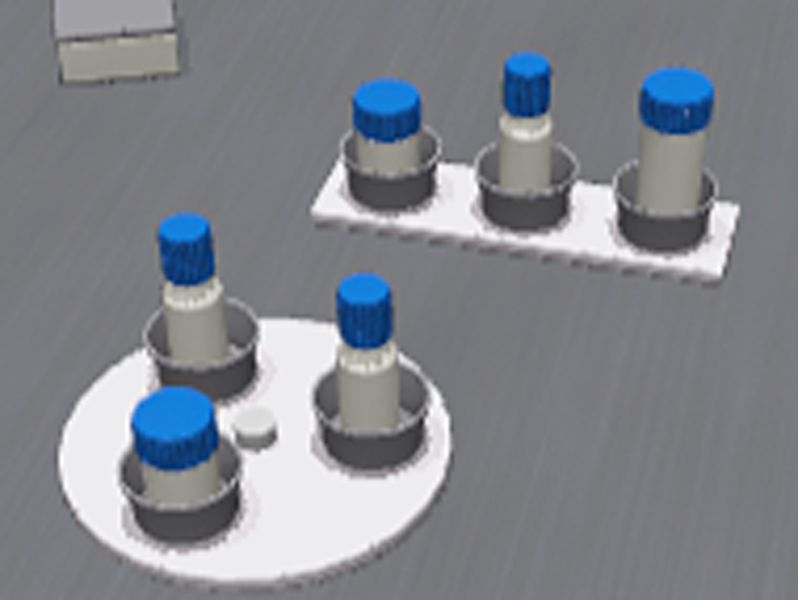

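Run:
```python
import pickle;from h import *
from plant import robot
fs=pickle.load(open("f0.pkl","rb"))
for n,f in fs.items():
    W=cloud(f).reshape(-1,3);W=W[np.isfinite(W[:,2])]
    # box rim
    for nm,c,r in(("box",(.552,.279),.13),):
        p=W[(np.hypot(*(W[:,:2]-c).T)<r)&(W[:,2]>.028)&(W[:,2]<.038)]
        print(n,nm,len(p),cv2.minAreaRect(p[:,:2].astype(np.float32)))
    c0=np.array([.5987,-.0393])
    for nm,c in(("jarcup",(.6137,.0225)),("b1",(.641,-.0815)),("b2",(.5375,-.0515)),("stand",(.501,-.279))):
        c=np.array(c)
        for it in range(4):
            d=np.hypot(*(W[:,:2]-c).T);p=W[(d<.036)&(d>.026)&(W[:,2]>.035)&(W[:,2]<.044)][:,:2]
            cc,rr=circ(p);c=cc
        print(n,nm,len(p),cc.round(4),rr.round(4),(cc-c0).round(4),"ang",np.degrees(np.arctan2(*(cc-c0)[::-1])).round(1),np.hypot(*(cc-c0)).round(4))
for P in((.614,.022,.058),(.614,.022,.25),(.552,.279,.25),(.552,.279,.046),(.501,-.28,.086),(.501,-.28,.25),(.614,.022,.086)):
    print(P,[k for k in range(-180,181,15) if robot.inverse_kinematics(P,[np.pi,0,np.radians(k)]) is not None])
```

```text
top box 755 ((0.5467728972434998, 0.2702513337135315), (0.17077378928661346, 0.1520049124956131), 10.962258338928223)
top jarcup 140 [0.614  0.0206] 0.0298 [0.0153 0.0599] ang 75.6 0.0618
top b1 133 [ 0.6382 -0.084 ] 0.0297 [ 0.0395 -0.0447] ang -48.5 0.0596
top b2 181 [ 0.5357 -0.0528] 0.0296 [-0.063  -0.0135] ang -167.9 0.0644
top stand 143 [ 0.4996 -0.2787] 0.0296 [-0.0991 -0.2394] ang -112.5 0.2591
side box 1278 ((0.5486506223678589, 0.2716514468193054), (0.17049148678779602, 0.15157386660575867), 11.145482063293457)
side jarcup 113 [0.6158 0.0228] 0.0298 [0.0171 0.0621] ang 74.6 0.0644
side b1 104 [ 0.6406 -0.0818] 0.0299 [ 0.0419 -0.0425] ang -45.4 0.0597
side b2 110 [ 0.538  -0.0507] 0.0298 [-0.0607 -0.0114] ang -169.3 0.0618
side stand 83 [ 0.5019 -0.2768] 0.0298 [-0.0968 -0.2375] ang -112.2 0.2564
(0.614, 0.022, 0.058) [-180, -165, -150, -135, -120, -105, -90, -75, -60, -45, -30, -15, 0, 15, 30, 45, 60, 75, 90, 105, 120, 135, 150, 165, 180]
(0.614, 0.022, 0.25) [-180, -165, -150, -135, -120, -105, -90, -75, -60, -45, -30, -15, 0, 15, 30, 45, 60, 75, 90, 105, 120, 135, 150, 165, 180]
(0.552, 0.279, 0.25) [-180, -165, -150, -135, -120, -105, -90, -75, -60, -45, -30, -15, 0, 15, 30, 45, 60, 75, 90, 105, 120, 135, 150, 165, 180]
(0.552, 0.279, 0.046) [-180, -165, -150, -135, -120, -105, -90, -75, -60, -45, -30, -15, 0, 15, 30, 45, 60, 75, 90, 105, 120, 135, 150, 165, 180]
(0.501, -0.28, 0.086) [-180, -165, -150, -135, -120, -105, -90, -75, -60, -45, -30, -15, 0, 15, 30, 45, 60, 75, 90, 105, 120, 135, 150, 165, 180]
(0.501, -0.28, 0.25) [-180, -165, -150, -135, -120, -105, -90, -75, -60, -45, -30, -15, 0, 15, 30, 45, 60, 75, 90, 105, 120, 135, 150, 165, 180]
(0.614, 0.022, 0.086) [-180, -165, -150, -135, -120, -105, -90, -75, -60, -45, -30, -15, 0, 15, 30, 45, 60, 75, 90, 105, 120, 135, 150, 165, 180]
```

The enlarged crop settles it. The middle stock item at crop (527,130) is slim, tapered and narrow-capped, the same as the two slim bottles in the holder. The wide jar at crop (175,440) sits in the holder and is the wrong one. The sizes and heights also agree: caps are 40 and 26 mm wide, tops at 76 and 109 mm, cups about 62 mm from the disc middle, and the box measures 170×151 mm. Next I'll grasp the jar.

Run:
```python
from plant import robot
import numpy as np,cv2
D=lambda y:[np.pi,0,np.radians(y)]
r3=lambda s:(round(float(s['t']),2),np.round(s['tcp_pos'],4),np.round(s['wrist_force'],1),round(float(s['opening']),3))
robot.move_straight([0.227,-0.636,0.29],vel=0.2)
robot.goto([0.614,0.022,0.22],D(-15));print(r3(robot.sense()))
print(robot.move_straight([0.614,0.022,0.058],vel=0.12,contact_N=8),r3(robot.sense()))
robot.grip(0.0,40);print(r3(robot.sense()))
robot.move_straight([0.614,0.022,0.17],vel=0.12);print(r3(robot.sense()))
f=robot.grab_frame("side");cv2.imwrite("pics/g1.png",f["image"][:,:,::-1])
```

```text
(3.2, array([0.6142, 0.0205, 0.2199]), array([-0.6,  0.8,  0.5]), 1.003)
False (4.7, array([0.6146, 0.0221, 0.0588]), array([-1. , -0.4,  0.3]), 1.001)
(5.19, array([0.6142, 0.022 , 0.0584]), array([-0.8, -0. ,  3.2]), 0.457)
(6.28, array([0.6134, 0.0218, 0.1691]), array([ 0.1, -0.5, -1.6]), 0.457)
```

View pics/g1.png

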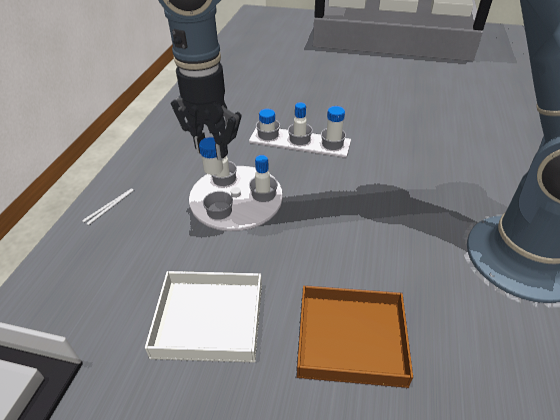

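The side view shows the jar held under the gripper at (208,155), and its cup empty at (218,204). Next I'll set it down in the white box.

Run:
```python
from plant import robot
import numpy as np,cv2,pickle
D=lambda y:[np.pi,0,np.radians(y)]
r3=lambda s:(round(float(s['t']),2),np.round(s['tcp_pos'],4),np.round(s['wrist_force'],1),round(float(s['opening']),3))
robot.move_straight([0.5477,0.271,0.17],vel=0.22,attitude=D(11));print(r3(robot.sense()))
print(robot.move_straight([0.5477,0.271,0.065],vel=0.12),r3(robot.sense()))
print(robot.move_straight([0.5477,0.271,0.044],vel=0.03,contact_N=4),r3(robot.sense()))
robot.grip(0.9);print(r3(robot.sense()))
robot.move_straight([0.5477,0.271,0.24],vel=0.18);print(r3(robot.sense()))
robot.goto([0.5015,-0.279,0.24],D(-90));print(r3(robot.sense()))
fs={}
for n in("top","side"):
    fs[n]=robot.grab_frame(n);cv2.imwrite(f"pics/p_{n}.png",fs[n]["image"][:,:,::-1])
pickle.dump(fs,open("f1.pkl","wb"))
from h import *
for n,f in fs.items():
    W=cloud(f).reshape(-1,3);W=W[np.isfinite(W[:,2])]
    c=np.array([.615,.022])
    for it in range(4):
        d=np.hypot(*(W[:,:2]-c).T);p=W[(d<.036)&(d>.024)&(W[:,2]>.035)&(W[:,2]<.044)][:,:2];c,rr=circ(p)
    print(n,"cup",len(p),c,rr)
    q=W[(abs(W[:,0]-.548)<.06)&(abs(W[:,1]-.271)<.06)&(W[:,2]>.05)];t=q[abs(q[:,2]-np.percentile(q[:,2],95))<.004]
    print("jar top",np.percentile(q[:,2],95),cv2.minEnclosingCircle(t[:,:2].astype(np.float32)))
```

```text
(7.65, array([0.5484, 0.2693, 0.1697]), array([ 0.7,  0.3, -1. ]), 0.453)
False (8.68, array([0.5482, 0.2715, 0.0658]), array([ 0.2,  0.3, -0.5]), 0.454)
True (9.23, array([0.5477, 0.2709, 0.0484]), array([ 0.6, -0.8,  4.3]), 0.456)
(9.69, array([0.5472, 0.2702, 0.0476]), array([-0.1, -0.6,  0.8]), 0.903)
(10.91, array([0.5472, 0.2704, 0.2387]), array([ 0.2,  0.4, -0. ]), 0.9)
(12.9, array([ 0.5023, -0.2775,  0.2401]), array([-0.6,  0.6,  0.3]), 0.899)
top cup 168 [0.61381026 0.02043096] 0.029608814039249306
jar top 0.06716897869099465 ((0.5472224950790405, 0.27045726776123047), 0.02032761462032795)
side cup 175 [0.61595973 0.0226317 ] 0.029722302559621563
jar top 0.06694953038349684 ((0.5487581491470337, 0.272868275642395), 0.020587250590324402)
```

View pics/p_side.png

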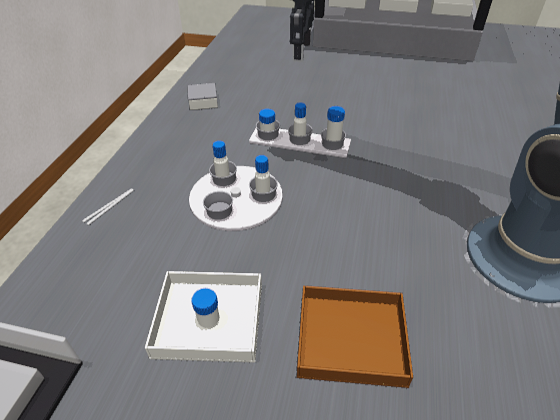

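The jar stands upright in the white box at (205,307), with its top at 67 mm (66 expected). Next is the bottle, with the jaws set across the row.

Run:
```python
from plant import robot
import numpy as np,cv2
r3=lambda s:(round(float(s['t']),2),np.round(s['tcp_pos'],4),np.round(s['wrist_force'],1),round(float(s['opening']),3))
print(robot.move_straight([0.5015,-0.279,0.087],vel=0.12,contact_N=8),r3(robot.sense()))
robot.grip(0.0,40);print(r3(robot.sense()))
robot.move_straight([0.5015,-0.279,0.22],vel=0.12);print(r3(robot.sense()))
f=robot.grab_frame("side");cv2.imwrite("pics/g2.png",f["image"][:,:,::-1])
```

```text
False (14.43, array([ 0.5021, -0.2792,  0.0878]), array([ 0.2, -1. ,  0.3]), 0.9)
(14.94, array([ 0.5017, -0.2792,  0.0873]), array([-0.4,  0.1,  2.7]), 0.291)
(16.2, array([ 0.501 , -0.2788,  0.2191]), array([-0.1,  0.1, -1. ]), 0.297)
```

View pics/g2.png

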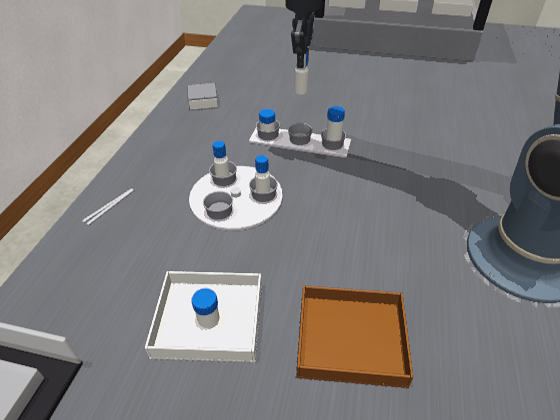

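The side view shows the bottle hanging straight at (302,80) and its stock cup empty at (300,133). Next I'll carry it to the round holder's empty cup.

Run:
```python
from plant import robot
import numpy as np,cv2
from h import *
D=lambda y:[np.pi,0,np.radians(y)]
r3=lambda s:(round(float(s['t']),2),np.round(s['tcp_pos'],4),np.round(s['wrist_force'],1),round(float(s['opening']),3))
x,y=.6149,.0215
robot.move_straight([x,y,0.225],vel=0.2,attitude=D(-15));robot.sleep(.3);print(r3(robot.sense()))
print(robot.move_straight([x,y,0.105],vel=0.12,contact_N=10),r3(robot.sense()))
print(robot.move_straight([x,y,0.082],vel=0.03,contact_N=4),r3(robot.sense()))
robot.sleep(.2)
f=robot.grab_frame("side");cv2.imwrite("pics/pl.png",cv2.resize(f["image"][90:240,150:350],(800,600))[:,:,::-1])
```

```text
(18.31, array([0.6149, 0.0211, 0.225 ]), array([-0.3,  0.3, -0. ]), 0.291)
False (19.46, array([0.6156, 0.0218, 0.1059]), array([ 0.2,  1.3, -1.1]), 0.291)
True (20.05, array([0.6149, 0.0214, 0.0873]), array([-0.6, -0.8,  4.5]), 0.293)
```

View pics/pl.png

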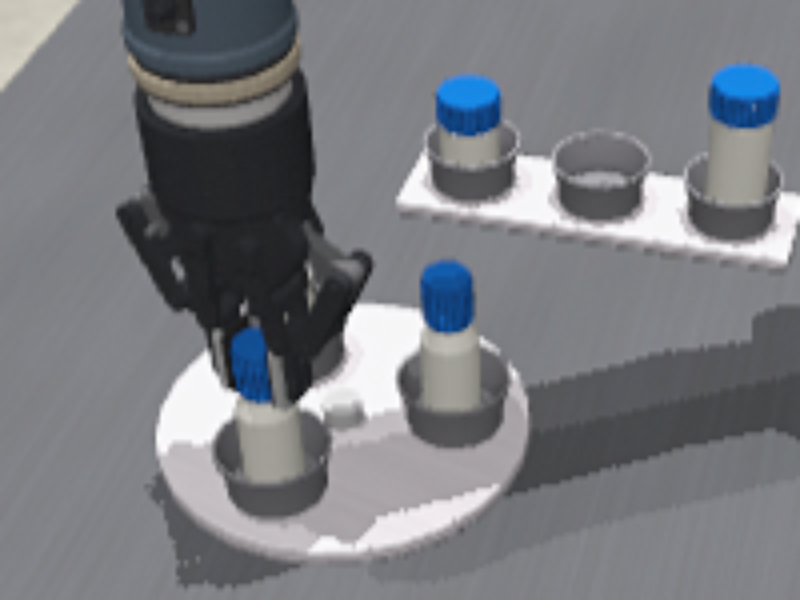

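The bottle stands in the cup at crop (270,450), and contact came at z = 0.0873, the grasp height, so it is fully down. Next I'll let go, back off and check.

Run:
```python
from plant import robot
from h import *
x,y=.6149,.0215
robot.grip(0.8)
robot.move_straight([x,y,0.25],vel=0.15)
robot.goto([0.45,-0.2,0.3],[np.pi,0,np.radians(-40)])
robot.sleep(.3)
s=robot.sense();print(s['t'],s['opening'],s['tcp_pos'])
c0=np.array([.599,-.039]);a=np.arctan2(.0605,.016)
for n in("top","side"):
    f=robot.grab_frame(n);cv2.imwrite(f"pics/e_{n}.png",f["image"][:,:,::-1])
    W=cloud(f);im=f["image"].astype(int);bl=(im[...,2]-im[...,0]>80)&(im[...,2]>100)&np.isfinite(W[...,2])
    for nm,c in(("bottle",(x,y)),("jar",(.5475,.271))):
        q=W[bl&(np.hypot(W[...,0]-c[0],W[...,1]-c[1])<.04)];zt=np.percentile(q[:,2],95);t=q[abs(q[:,2]-zt)<.005]
        print(n,nm,"top",zt.round(4),cv2.minEnclosingCircle(t[:,:2].astype(np.float32)))
```

```text
23.4167 0.8020668951098608 [ 0.45052253 -0.1992172   0.29984215]
top bottle top 0.1104 ((0.6140525937080383, 0.021480850875377655), 0.012952068820595741)
top jar top 0.0675 ((0.5468257069587708, 0.27019092440605164), 0.019979480654001236)
side bottle top 0.1093 ((0.6165482997894287, 0.024410756304860115), 0.014015421271324158)
side jar top 0.067 ((0.5481705665588379, 0.27496176958084106), 0.020085526630282402)
```

View pics/e_side.png

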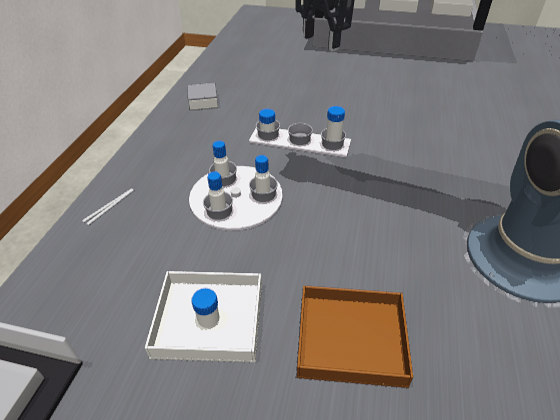

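The bottle stands in the holder at (216,195) with its top at 109–110 mm (109 expected), within about 2 mm of the cup centre. The jar stands in the white box at (205,307), and the gripper is clear.

```bash
python3 -c "
from plant import robot
print(robot.close_job())"
```

```text
the job is handed in; nothing more can be done
None
```

I moved the squat jar from the round holder into the white returns box. The slim bottle from the middle cup of the stock stand now stands in the cup the jar came from. The job is handed in; it reports no verdict.

My last checks, at about 23.4 s on the robot's clock (limit 58 s), with the gripper open and clear of everything:

| Item | Top measured | Top expected | Position |
|---|---|---|---|
| Jar | 67 mm | 66 mm | upright, within about 4 mm of the box centre |
| Bottle | 109–110 mm | 109 mm | upright and fully down, about 1–3 mm from the cup centre |

No check failed. The two cameras disagreed by 2–5 mm on positions, mostly calibration error and well inside the tolerances. I judged uprightness from the pictures and the cap positions, not from a direct angle measurement.

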